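# Set up the flask vise and hold its spring jaw open at the mark

## Robot

A 6-joint arm with a two-finger parallel gripper is mounted at the origin on the work surface. World frame = base frame: x ahead of the robot, y to its left, z up, the work surface at z = 0. Lengths are in m, angles in rad, forces in N, time in s.
With the tool pointing down it reaches from about 0.35 to 0.975 m from the base axis. Payload 4.9 kg.
Tool frame: the origin (TCP) lies at the very end of the fingers, on their centre line; the grasp point (between the pads) lies 19 mm behind it; z points along the fingers, y is the line along which they close (so a half turn about z gives the same grasp; the last joint's range is limited). The gripper opens to 85 mm and grips with 20 to 120 N. Pads are 22 mm wide; open, the fingers measure 114 mm over their backs; the gripper's body (76 mm by 85 mm) begins 54 mm behind the grasp point. The pads swing forward as they close: fully open they stand 13 mm farther back than shut.
Start: joints at [-1.375, 0.053, 1.613, -0, 1.476, -0.119], TCP at [0.194, -0.594, 0.231] pointing down, gripper open.
Joint ranges: [-3.01, 3.01], [-1.01, 2.22], [0.06, 2.58], [-1.02, 4.17], [0.09, 2.62], [-3.14, 3.14]. Speed limits (rad/s): [2.57, 2.57, 3.14, 3.14, 3.14, 3.14].

## Interface

Orientations are given as a rotation vector (axis times angle).
In Python, from station import get_obs, optics, ctrl gives the robot as it stands.
- The arm moves only by the shell command python3 -m pendant 'ROWS' [FORCE]. ROWS is JSON, a list of rows, each a list of 3 entries, a list of its own where there are three numbers: the shift along the tool's x, y, z in mm, then the turn, a rotation vector about the tool's x, y, z in rad, then the opening, from 0 (shut) to 1 (fully open). A call has 1 to 12 rows; each row shifts and turns the commanded pose from where the row before left it, along the tool's axes as they then stand; what a row does not reach is not made up. A row lasts 1/12 s, in which the tool goes at most 41.7 mm and 7.16 degrees, less where a joint would pass 70% of its speed; a pose out of reach is approached as far as the arm can. A call is refused whole if a number of a shift passes 41.7 or a number of a turn 0.125, either way. A call with a gripper value outside its range is refused whole. The fingers move at their own pace and stop on an object; FORCE is the grip in N (left out, the last holds). Time passes only in rows, so rows that do not move let the fingers close. It gives the time, the measured TCP pose, the force, the opening and the grip force at its end, in the units of the state.
- get_obs(): the state, without advancing time (a new reading comes with each control period).
- optics.get_image(name): name is "side" or "top"; returns the picture (480x640x3 uint8, red, green, blue); there is no depth.
- optics.camera_model(name): a dict with "fx", "fy", "cx", "cy" (pixels), "cam_to_world" (4x4, takes a point from camera to world coordinates). Camera axes: x right, y up, looking along -z (the intrinsics and any distortion apply to the point x, -y, -z); pixel columns grow to the right and rows downward; lengths in m; the calibration is good to about 2 mm. A picture is of the moment at which its call begins. camera_model takes no time and is no camera call.
- ctrl.finish_job(): hands the job in; it is judged then, once.
The state is a dict: "t": time; "q": joint angles; "dq": joint speeds; "effort": joint torques, N m; "tool_pos": TCP position; "tool_rot": TCP orientation; "contact_force": force on the tool from outside, world axes, zero at the start; "wrist_torque": the same for the moment, N m; "opening": finger opening in m; "grip_force": force on a finger pad.
Only numpy, scipy, OpenCV 4.12 (cv2) and the standard library are available. Lean on these libraries where they do the work, as an engineer would, in place of code of your own. Each camera call takes 0.05 s, during which the arm holds its last target. There are 200 camera calls.

## Task

In the dental lab, take the two steel locating pins from the wooden rack and put them fully home in the bores of the flask vise: the tall-headed pin in the bore next to the sliding jaw, the short-headed one in the bore next to the fixed stop, and let go of both. Then take the jaw's upright black handle, pull the spring jaw out until its pointer is level with the pointer of the mark clip, and finish while still holding it there by the handle, so that I can set a flask in. Leave everything else where it is.

Things in the scene. Friction and masses are not known exactly. Their poses are not given: they have to be found in the camera images.
- vise: Grey metal vise fixed to the table, 100 wide (x), 327 long (y -212 to +115). Origin on the table, z up. Its aluminium bed (y -28 to +115, top 45 above the table) has two bores, 14 in diameter, 32 deep, at x 0; a fixed stop 18 thick rises 30 above the bed at its +y end. On the -y side a steel spring jaw slides out towards -y.
- bore_jaw (a point): Centre of the mouth of the bore next to the sliding jaw (vise x 0, y +5), on the bed's top face, 45 above the table. Axes as the vise's.
- bore_stop (a point): Centre of the mouth of the bore next to the fixed stop (vise x 0, y +60), on the bed's top face, 45 above the table. Axes as the vise's.
- jaw (a joint): Travel of the sliding jaw in m: 0 home (jaw plate 36 from the centre of the nearer bore, its top 72 above the table), grows as the jaw is pulled out along the vise's -y direction, stop at 0.055. A spring pulls it back home all the time: about 8 N at home, 14 N at 0.05.
- handle_top (a point): Centre of the top of the upright black handle plate that stands on the jaw's slide and moves with it: 40 wide along vise x, 14 thick along vise y, from 34 to 102 above the table; this point is at its top, 102 above the table. With the jaw home it is at vise x 0, y -130. Axes as the vise's.
- jaw_index (a point): Outer edge of the small upright steel pointer fin (4 thick along vise y, reaching 48 above the table) on the jaw slide's +x side (the side away from the robot), 42 above the table; with the jaw home it is at vise x +39, y -90. It moves with the jaw.
- mark (a point): Tip of the mark: a 3 thick pointer on a small brass clip (18 long, 34 tall) clamped to the vise base's +x edge, pointing at the jaw slide, 42 above the table. The clip is set anywhere so that the jaw must travel 25 to 47 for its pointer to come level with it. Axes as the vise's; vise y is what counts.
- rack: Wooden rack block fixed to the table, 60 (its x) x 156 (its y) x 36 tall, with three holes 15 in diameter, 30 deep, in a row along its y at -50, 0, +50. Holds the two pins and a grinding point in any order. Origin: on the table under its centre.
- pin_tall: Steel locating pin with the taller head: round head 22 across and 38 tall on a shank 12 in diameter and 26 long with a tapered tip. Origin: centre of the head's underside, where the shank begins; z up along the head. At the start the shank is in a rack hole and the head's underside lies on the rack's top, 36 above the table.
- pin_short: As the tall pin, but its head is only 20 tall (22 across; shank 12 in diameter, 26 long). Same origin and start.
- grind_point: Bystander to leave alone: reddish cone-shaped grinding point, 24 across, 34 tall above the rack, standing in the third rack hole; origin on the rack's top, at the cone's foot.
- flask: Bystander to leave alone: closed two-part brass denture flask, 80 x 128 x 39, lying flat; origin under its centre
- cast: Bystander to leave alone: white plaster tooth model on a square base, 70 x 70 x 31; origin under its centre
- jar: Bystander to leave alone: amber glass jar with black lid, 60 across, 85 tall; origin under its centre
- bowl: Bystander to leave alone: dark rubber mixing bowl, 116 across the rim, 60 tall; origin under its centre
- wax_knife: Bystander to leave alone: slim wax knife, dark wooden handle and narrow steel blade, 180 long, 12 thick, lying on the table; origin under its middle
- tray: Bystander to leave alone: empty open plastic tray, 110 x 90 x 45; origin under its centre
- brush: Bystander to leave alone: brush 170 long lying on the table; origin near its middle
There are look-alikes about, which are no part of the job. Leave any yellow look-alike of the pin_tall alone.

How it is judged:
On the way:
1. both pins are fully home in their bores and let go, the jaw still home (distance between pin_tall and bore_jaw below 0.003 m and angle between each of pin_tall, pin_short's own z axis and vertical below 0.08 rad and contact force between each of pin_tall, pin_short and the fingers below 0.2 N and distance between pin_short and bore_stop below 0.003 m and value of joint jaw below 0.006 m), for 0.2 s.
At the end, for the whole second after the job is handed in: The tall-headed pin sits in the bore by the jaw and the short-headed pin in the bore by the fixed stop (head's underside within 3 mm of the bore's mouth, upright, untouched by the fingers), and the fingers hold the jaw by its handle (over 4 N) at rest with its pointer within 4 mm of the mark (distance between pin_tall and bore_jaw below 0.003 m and angle between each of pin_tall, pin_short's own z axis and vertical below 0.08 rad and contact force between each of pin_tall, pin_short and the fingers below 0.2 N and distance between pin_short and bore_stop below 0.003 m and y of jaw_index in the frame of mark between -0.004 and 0.004 m and contact force between jaw_c0 and the fingers above 4 N and velocity of joint jaw between -0.01 and 0.01 m/s); the arm keeps its last pose, push and grip.
It fails at once if a bystander is moved by more than 30 mm (distance of any of flask, cast, jar, bowl, wax_knife, tray, brush, grind_point from where it was at the start of the episode above 0.03 m).
It also fails if it takes over 72 s, if anything falls off the work surface, if the arm or the gripper's body presses on something with over 40 N, if the wrist force passes 120 N, or if a joint passes its speed limit or range.

## Working session

There is one attempt and no reset: what is moved stays moved. The work goes in short steps, Python scripts to look and compute and a shell command to move; the robot and the scene stay as the last step left them, time stands still between calls to the robot, and variables do not carry over. Pictures are saved under pics/ and viewed, at most 10 in all, crops included, and the job is handed in when it is done.

```bash
mkdir -p pics
python3 - <<'E'
from station import get_obs, optics
import cv2, numpy as np
o=get_obs(); print(o)
for n in("side","top"):
    print(n,optics.camera_model(n)); cv2.imwrite(f"pics/{n}0.png",optics.get_image(n)[:,:,::-1])
E
```

```text
{'t': 0.0, 'q': array([-1.37500707e+00,  5.33747493e-02,  1.61427640e+00, -7.61295198e-07,
        1.47599399e+00, -1.19016004e-01]), 'dq': array([ 0.00049821,  0.0006084 , -0.00121901,  0.00083328,  0.00095924,
       -0.00020983]), 'effort': array([ 2.44824996e-04, -3.93680835e+01, -3.70179141e+01, -1.50550659e-04,
        7.05844912e-03,  4.89985759e-07]), 'tool_pos': array([ 0.19338996, -0.59368194,  0.23006243]), 'tool_rot': array([-3.10072992e+00, -4.92134193e-01,  1.24837892e-04]), 'contact_force': array([-0.10252734,  0.48374452, -0.91731105]), 'wrist_torque': array([ 0.01354833, -0.02526658, -0.01989019]), 'grip_force': 0.0, 'opening': 0.08518045726868233}
side {'fx': 532.1668460707702, 'fy': 532.1668460707702, 'cx': 315.5532257105165, 'cy': 234.19585940513954, 'cam_to_world': array([[-0.76528331,  0.42762114, -0.48112536,  0.06997133],
       [-0.64366914, -0.51489368,  0.56619303,  0.55295819],
       [-0.0056123 ,  0.74298362,  0.66928607,  0.75405655],
       [ 0.        ,  0.        ,  0.        ,  1.        ]])}
top {'fx': 579.583375871483, 'fy': 579.583375871483, 'cx': 318.7408401011773, 'cy': 246.80047455048287, 'cam_to_world': array([[ 0.00408146,  0.99635672, -0.08518582,  0.44793506],
       [-0.99993728,  0.00495492,  0.01004463,  0.00736708],
       [ 0.01043012,  0.08513948,  0.99631445,  1.40499444],
       [ 0.        ,  0.        ,  0.        ,  1.        ]])}
```

View pics/top0.png

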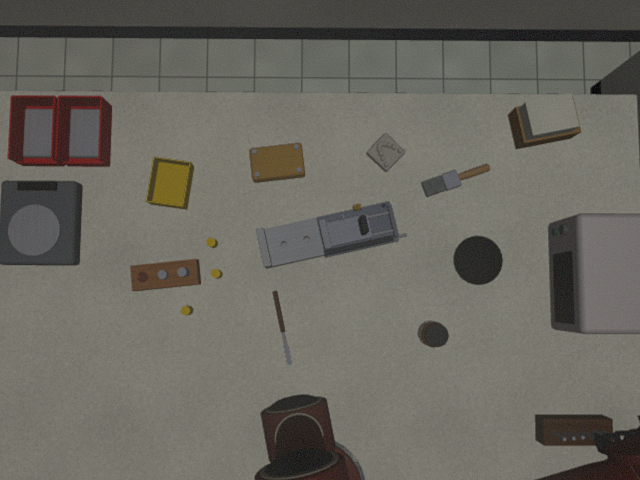

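View pics/side0.png

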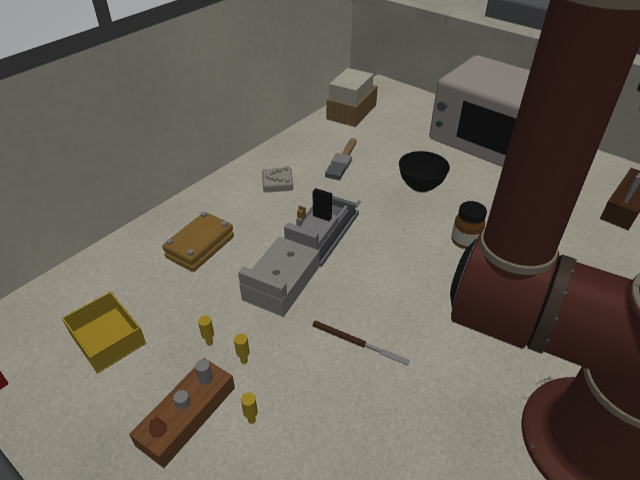

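The top view shows the vise at about (330,235), with the jaw on the right, and the rack at (165,275). In the rack, the grinding point is at (143,276) and the pins are at (162,274) and (182,272). In the side view, the tall pin is at (203,372), the short pin at (181,399), and the yellow decoys lie nearby. Next I'll take enlarged crops.

Run:
```python
import cv2, numpy as np
t=cv2.imread("pics/top0.png"); s=cv2.imread("pics/side0.png")
def crop(i,x,y,w,h,k): return cv2.convertScaleAbs(cv2.resize(i[y:y+h,x:x+w],None,fx=k,fy=k,interpolation=cv2.INTER_CUBIC),alpha=1.6)
a=crop(t,250,195,160,80,5); b=crop(t,125,255,100,40,5)
c=np.zeros((600,800,3),np.uint8); c[:400]=a; c[400:,:500]=b
cv2.imwrite("pics/c1.png",c)
c=np.zeros((560,800,3),np.uint8); c[:560,:520]=crop(s,235,185,130,140,4); c[:280,520:]=crop(s,150,350,70,70,4)
c[280:,520:]=crop(s,285,185,70,70,4)
cv2.imwrite("pics/c2.png",c)
```

```text
(no output)
```

View pics/c1.png

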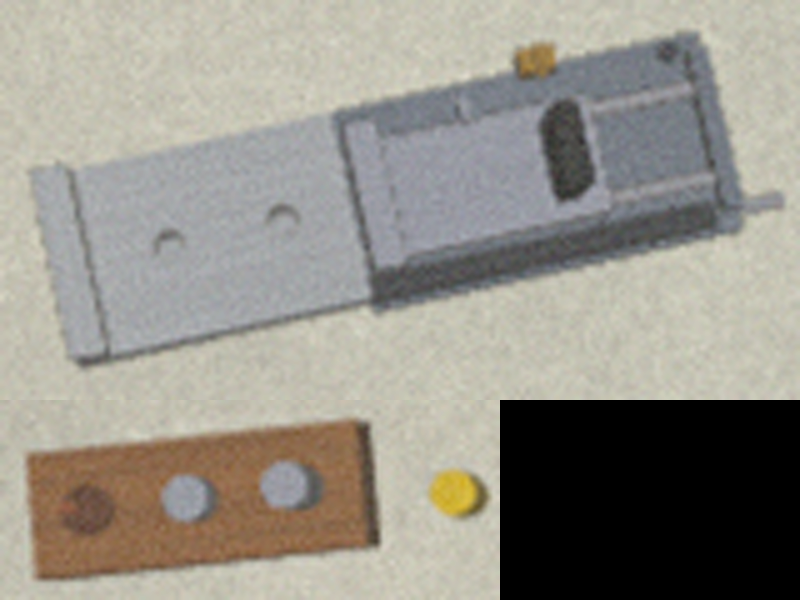

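View pics/c2.png

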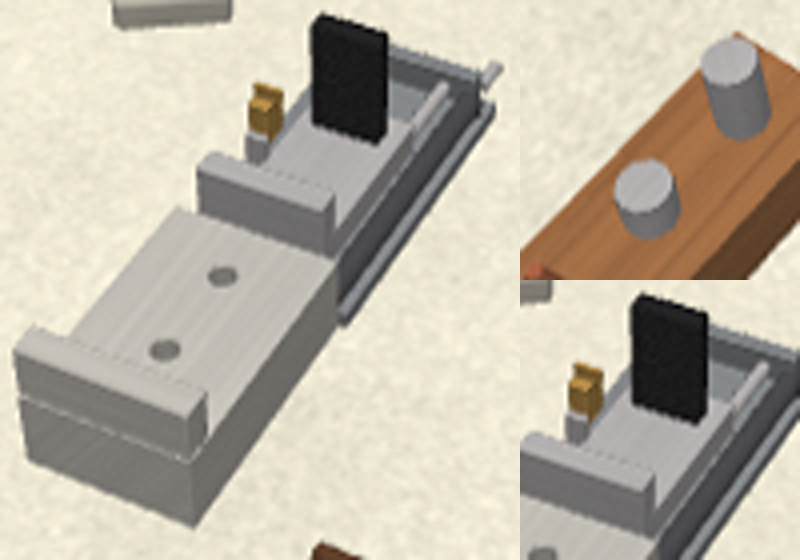

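The top crop shows the bores at about (169,243) and (283,219), the fin at (463,108), the clip at (535,60), and the handle top at about (573,148). In the side crop the bores are at (165,350) and (222,276). I'll fit the poses using both views.

```bash
cat > geo.py <<'E'
import numpy as np
from station import optics
M={n:optics.camera_model(n) for n in("side","top")}
def proj(n,P):
    m=M[n];T=np.array(m["cam_to_world"]);p=T[:3,:3].T@(np.asarray(P)-T[:3,3])
    return np.array([m["cx"]+m["fx"]*p[0]/-p[2],m["cy"]+m["fy"]*p[1]/p[2]])
def ray(n,uv,z):
    m=M[n];T=np.array(m["cam_to_world"]);d=T[:3,:3]@np.array([(uv[0]-m["cx"])/m["fx"],-(uv[1]-m["cy"])/m["fy"],-1])
    c=T[:3,3];return c+d*(z-c[2])/d[2]
E
cat > fit.py <<'E'
from geo import *
from scipy.optimize import least_squares
c=lambda x0,y0,k,u,v:(x0+(u+.5)/k-.5,y0+(v+.5)/k-.5)
T=lambda u,v:c(250,195,5,u,v); S=lambda u,v:c(235,185,4,u,v)
obs=[("top",T(169,243),(0,60,45)),("top",T(283,219),(0,5,45)),("top",T(573,148),(0,-130,102)),
("top",T(32,170),(50,115,75)),("top",T(70,165),(50,97,75)),("top",T(105,357),(-50,97,75)),
("top",T(463,108),(37,-90,48)),
("side",S(165,350),(0,60,45)),("side",S(222,276),(0,5,45)),
("side",S(315,17),(20,-130,102)),("side",S(385,33),(-20,-130,102)),
("side",S(206,398),(-50,97,75)),("side",S(38,328),(50,97,75)),("side",S(15,350),(50,115,75)),("side",S(190,422),(-50,115,75))]
def W(p,P):
    a=p[2];x,y,z=np.array(P)/1000
    return np.array([p[0]+np.cos(a)*x-np.sin(a)*y,p[1]+np.sin(a)*x+np.cos(a)*y,z])
def f(p,o=obs):
    return np.concatenate([proj(n,W(p,P))-uv for n,uv,P in o])
for name,o in(("all",obs),("top",obs[:7]),("side",obs[7:])):
    r=least_squares(f,[.45,0,.17],args=(o,),loss="soft_l1",f_scale=.5); print(name,r.x.round(4)); 
    if name=="all":p=r.x; print(r.fun.reshape(-1,2).round(2))
print("bores",W(p,(0,5,45)),W(p,(0,60,45)),"handle",W(p,(0,-130,102)))
for n,u in(("top",T(169,243)),("top",T(283,219)),("side",S(165,350)),("side",S(222,276))):print(n,ray(n,u,.045).round(4))
def inv(P):
    a=p[2];d=np.array(P[:2])-p[:2];return (np.array([[np.cos(a),np.sin(a)],[-np.sin(a),np.cos(a)]])@d*1000).round(1)
print("fin",inv(ray("top",T(463,108),.048)),"clip corners z34",[inv(ray("top",T(u,v),.036)) for u,v in((515,47),(555,43),(521,77),(556,72))])
R=lambda u,v:c(125,255,5,u,v-400); Q=lambda u,v:c(150,350,4,u-520,v)
for nm,a,b,z in(("tall",R(286,482),Q(730,62),.074),("short",R(187,497),Q(645,188),.056)):
    print(nm,ray("top",a,z).round(4),ray("side",b,z).round(4))
print("rack corners z36",[ray("top",R(u,v),.036).round(4) for u,v in((27,455),(358,421),(371,546),(37,578))])
E
python3 fit.py
```

```text
all [0.5822 0.0203 0.2261]
[[-0.82  1.52]
 [-0.81  1.22]
 [-0.97 -0.03]
 [-2.05 -0.89]
 [-2.01 -1.59]
 [ 0.24  2.26]
 [-0.99 -0.69]
 [ 0.42 -0.36]
 [ 0.66 -0.36]
 [ 0.18 -0.4 ]
 [ 0.48  1.05]
 [ 3.42 -1.25]
 [-3.22 -2.27]
 [-3.03 -1.32]
 [ 2.28 -0.32]]
top [0.5835 0.0182 0.2116]
side [0.5818 0.0221 0.2263]
bores [0.58104973 0.025204   0.045     ] [0.56871985 0.07880414 0.045     ] handle [ 0.61131398 -0.10635995  0.102     ]
top [0.5723 0.0769 0.045 ]
top [0.5839 0.0233 0.045 ]
side [0.5687 0.08   0.045 ]
side [0.5814 0.0267 0.045 ]
fin [ 34.9 -91.9] clip corners z34 [array([  59.6, -123.7]), array([  57.3, -142.8]), array([  44.8, -123.2]), array([  43.5, -140.1])]
tall [0.5045 0.3075 0.074 ] [0.5008 0.3113 0.074 ]
short [0.4981 0.3572 0.056 ] [0.4947 0.3609 0.056 ]
rack corners z36 [array([0.5183, 0.4381, 0.036 ]), array([0.5351, 0.2828, 0.036 ]), array([0.4762, 0.2754, 0.036 ]), array([0.4605, 0.4316, 0.036 ])]
```

```bash
python3 -m pendant '[[[0,0,0],[0,0,-0.114],1],[[0,0,0],[0,0,-0.114],1],[[0,0,0],[0,0,-0.114],1],[[0,0,0],[0,0,-0.114],1],[[0,0,0],[0,0,-0.114],1],[[0,0,0],[0,0,-0.114],1],[[0,0,0],[0,0,-0.114],1],[[0,0,0],[0,0,-0.114],1],[[0,0,0],[0,0,-0.114],1],[[0,0,0],[0,0,-0.114],1],[[0,0,0],[0,0,-0.114],1],[[0,0,0],[0,0,-0.114],1]]' 30
cat > to.py <<'E'
import sys,numpy as np
from station import get_obs
from scipy.spatial.transform import Rotation as R
o=get_obs(); r=R.from_rotvec(o["tool_rot"]); p=o["tool_pos"]; m=r.as_matrix()
print("t",round(o["t"],2),"p",p.round(4),"yawx",round(np.arctan2(m[1,0],m[0,0]),3),"zaxis",m[:,2].round(3),"F",o["contact_force"].round(1),"open",round(o["opening"],4),"grip",round(o["grip_force"],1))
if len(sys.argv)>3:
    d=np.array([float(v) for v in sys.argv[1:4]])-p; print("tool shift mm",(m.T@d*1000).round(1))
if len(sys.argv)>4:
    y=float(sys.argv[4]); t=R.from_euler("z",y)*R.from_euler("x",np.pi); print("tool turn",(r.inv()*t).as_rotvec().round(4))
E
cat > fit2.py <<'E'
from fit import *
def f2(q):
    out=[]
    for n,uv,P in obs:
        P=np.array(P,float)
        if abs(P[0])==50:P[0]*=q[5]
        w=W(q[:3],P); w[:2]+=(q[3:5] if n=="side" else -q[3:5]); out.append(proj(n,w)-uv)
    return np.concatenate(out)
r=least_squares(f2,[.58,.02,.2,0,0,1],loss="soft_l1",f_scale=.5);print("=====",r.x.round(4));print(r.fun.reshape(-1,2).round(2))
E
python3 fit2.py|sed -n '/===/,$p'; python3 to.py 0.48 -0.2 0.23 1.68
```

```text
t: 1.1
tool_pos: [0.1934, -0.5939, 0.2306]
tool_rot: [-2.086, -2.347, -0.001]
contact_force: [-1.1, 0.5, 0.3]
opening: 0.0856
grip_force: 0.0
===== [ 0.5824  0.0199  0.225  -0.0012  0.0019  0.8935]
[[ 0.15  0.91]
 [ 0.15  0.64]
 [ 0.04 -0.57]
 [-0.56  0.7 ]
 [-0.52  0.01]
 [ 0.71 -0.64]
 [-0.   -1.23]
 [ 0.22  0.31]
 [ 0.5   0.27]
 [ 0.13  0.13]
 [ 0.44  1.6 ]
 [ 0.5  -1.53]
 [-0.98 -0.66]
 [-0.79  0.32]
 [-0.69 -0.62]]
t 1.1 p [ 0.1934 -0.5939  0.2306] yawx 1.688 zaxis [-0.     0.001 -1.   ] F [-1.1  0.5  0.3] open 0.0856 grip 0.0
tool shift mm [357.6 330.8   1. ]
tool turn [-0.0001 -0.0013  0.0084]
```

```bash
python3 -m pendant '[[[29.8,27.6,0],[0,0,0],1],[[29.8,27.6,0],[0,0,0],1],[[29.8,27.6,0],[0,0,0],1],[[29.8,27.6,0],[0,0,0],1],[[29.8,27.6,0],[0,0,0],1],[[29.8,27.6,0],[0,0,0],1],[[29.8,27.6,0],[0,0,0],1],[[29.8,27.6,0],[0,0,0],1],[[29.8,27.6,0],[0,0,0],1],[[29.8,27.6,0],[0,0,0],1],[[29.8,27.6,0],[0,0,0],1],[[29.8,27.6,0],[0,0,0],1]]'
python3 to.py 0.5027 0.3094 0.15 1.68
```

```text
t: 2.1
tool_pos: [0.4832, -0.1999, 0.2309]
tool_rot: [-2.093, -2.342, 0.0]
contact_force: [0.0, -0.3, -0.4]
opening: 0.0853
grip_force: 0.0
t 2.1 p [ 0.4832 -0.1999  0.2309] yawx 1.683 zaxis [-0.  0. -1.] F [ 0.  -0.3 -0.4] open 0.0853 grip 0.0
tool shift mm [503.9  76.3  81. ]
tool turn [-0.0003 -0.0002  0.0028]
```

```bash
python3 -m pendant '[[[39,5.9,0],[0,0,0],1],[[39,5.9,0],[0,0,0],1],[[39,5.9,0],[0,0,0],1],[[39,5.9,0],[0,0,0],1],[[39,5.9,0],[0,0,0],1],[[39,5.9,0],[0,0,0],1],[[39,5.9,0],[0,0,0],1],[[39,5.9,0],[0,0,0],1],[[39,5.9,0],[0,0,0],1],[[39,5.9,0],[0,0,0],1],[[39,5.9,0],[0,0,0],0.5],[[39,5.9,20],[0,0,0],0.5]]'
python3 -m pendant '[[[36,5.5,30],[0,0,0],0.5],[[0,0,31],[0,0,0],0.5],[[0,0,0],[0,0,0],0.5],[[0,0,0],[0,0,0],0.5]]'
python3 to.py 0.5027 0.3094 0.15 1.685
python3 - <<'E'
from station import optics
from geo import *
import cv2
o=__import__('station').get_obs();print(proj("side",o["tool_pos"]),proj("top",o["tool_pos"]))
s=optics.get_image("side")[:,:,::-1];t=optics.get_image("top")[:,:,::-1]
cv2.imwrite("pics/s1.png",s);cv2.imwrite("pics/t1.png",t)
k=lambda i,x,y,w,h,f:cv2.convertScaleAbs(cv2.resize(i[y:y+h,x:x+w],None,fx=f,fy=f,interpolation=cv2.INTER_CUBIC),alpha=1.6)
import numpy as np
cv2.imwrite("pics/c3.png",np.hstack([k(s,120,280,130,150,4)[:, :520],k(t,155,235,70,150,4)]))
E
```

```text
t: 3.1
tool_pos: [0.5023, 0.2719, 0.2163]
tool_rot: [2.091, 2.34, 0.011]
contact_force: [1.9, -0.9, 1.3]
opening: 0.0639
grip_force: 0.0
t: 3.43
tool_pos: [0.5, 0.3003, 0.1523]
tool_rot: [-2.091, -2.341, 0.009]
contact_force: [-0.2, 0.5, 0.4]
opening: 0.0424
grip_force: 0.0
t 3.43 p [0.5    0.3003 0.1523] yawx 1.683 zaxis [-0.005 -0.003 -1.   ] F [-0.2  0.5  0.4] open 0.0424 grip 0.0
tool shift mm [8.8 3.7 2.3]
tool turn [-0.0058  0.0021 -0.0016]
[200.25263528 328.27578312] [176.93327617 271.52156631]
```

View pics/c3.png

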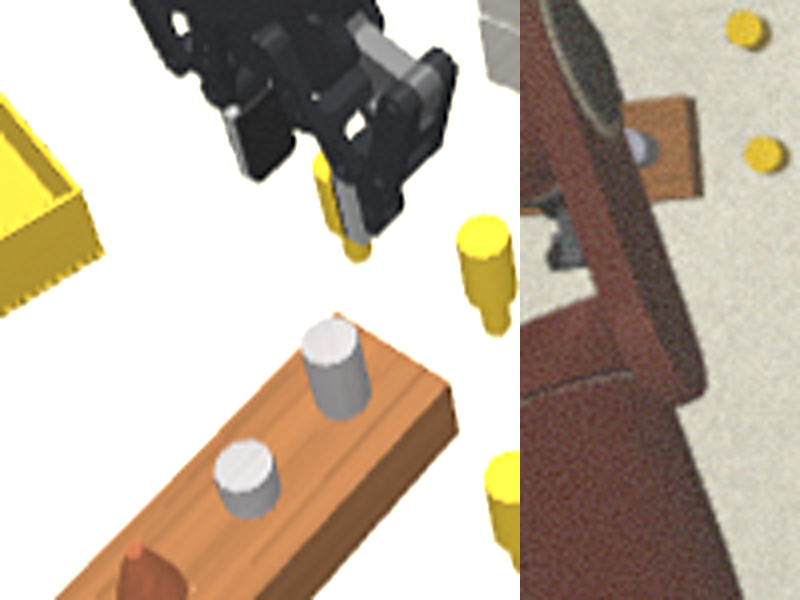

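In the side crop, the fingers' mid-tip is at about (328,195), close to the predicted (323,195). The tall pin's head is at (335,340) and the short one at (247,465). Vectors from pin to bore agree between the cameras to about 1 mm, so I'll move by those differences. Now I'll descend on the tall pin.

```bash
python3 -m pendant '[[[8.8,3.7,10],[0,0,0],0.5],[[0,0,30],[0,0,0],0.5],[[0,0,30],[0,0,0],0.5],[[0,0,25],[0,0,0],0.5],[[0,0,10],[0,0,0],0.5],[[0,0,6.5],[0,0,0],0.5],[[0,0,0],[0,0,0],0.5],[[0,0,0],[0,0,0],0.5],[[0,0,0],[0,0,0],0.5]]'
python3 to.py 0.5027 0.3094 0.041 1.685
```

```text
t: 4.28
tool_pos: [0.5064, 0.3107, 0.0461]
tool_rot: [2.093, 2.341, 0.006]
contact_force: [0.6, 0.3, -0.0]
opening: 0.0426
grip_force: 0.0
t 4.28 p [0.5064 0.3107 0.0461] yawx 1.682 zaxis [ 0.004  0.002 -1.   ] F [ 0.6  0.3 -0. ] open 0.0426 grip 0.0
tool shift mm [-0.9 -3.8  5.1]
tool turn [ 0.0041 -0.0013 -0.0025]
```

```bash
python3 -m pendant '[[[-1,-3,5],[0,0,0],0.5],[[0,0,0],[0,0,0],0.5],[[0,0,0],[0,0,0],0.5],[[0,0,0],[0,0,0],0.3],[[0,0,0],[0,0,0],0.2],[[0,0,0],[0,0,0],0.1],[[0,0,0],[0,0,0],0.1],[[0,0,0],[0,0,0],0.1],[[0,0,0],[0,0,0],0.1]]' 25
python3 to.py
```

```text
t: 5.03
tool_pos: [0.5019, 0.3089, 0.0387]
tool_rot: [2.094, 2.342, 0.001]
contact_force: [-0.4, -0.5, 2.0]
opening: 0.02
grip_force: 25.4
t 5.03 p [0.5019 0.3089 0.0387] yawx 1.683 zaxis [ 0.  0. -1.] F [-0.4 -0.5  2. ] open 0.02 grip 25.4
```

```bash
python3 -m pendant '[[[0,0,-10],[0,0,0],0.1],[[0,0,-25],[0,0,0],0.1],[[0,0,-30],[0,0,0],0.1],[[0,0,-25],[0,0,0],0.1],[[0,0,0],[0,0,0],0.1],[[0,0,0],[0,0,0],0.1],[[0,0,0],[0,0,0],0.1],[[0,0,0],[0,0,0],0.1]]'
python3 to.py .5819 .0245 .13
```

```text
t: 5.7
tool_pos: [0.5004, 0.3082, 0.1264]
tool_rot: [-2.093, -2.341, 0.005]
contact_force: [-0.4, 0.8, -1.9]
opening: 0.02
grip_force: 25.7
t 5.7 p [0.5004 0.3082 0.1264] yawx 1.683 zaxis [-0.003 -0.002 -1.   ] F [-0.4  0.8 -1.9] open 0.02 grip 25.7
tool shift mm [-291.    49.3   -3.4]
```

```bash
python3 -m pendant '[[[-29,4.9,0],[0,0,0],0.1],[[-29,4.9,0],[0,0,0],0.1],[[-29,4.9,0],[0,0,0],0.1],[[-29,4.9,0],[0,0,0],0.1],[[-29,4.9,0],[0,0,0],0.1],[[-29,4.9,0],[0,0,0],0.1],[[-29,4.9,0],[0,0,0],0.1],[[-29,4.9,0],[0,0,0],0.1],[[-29,4.9,0],[0,0,0],0.1],[[-29,4.9,0],[0,0,0],0.1],[[0,0,0],[0,0,0],0.1],[[0,0,0],[0,0,0],0.1]]'
python3 -m pendant '[[[0,0,0],[0,0,0],0.1],[[0,0,0],[0,0,0],0.1],[[0,0,0],[0,0,0],0.1]]'
python3 to.py .5819 .0245 .085
```

```text
t: 6.7
tool_pos: [0.582, 0.0249, 0.1266]
tool_rot: [-2.095, -2.337, 0.003]
contact_force: [-0.5, 0.4, -1.3]
opening: 0.02
grip_force: 25.6
t: 6.95
tool_pos: [0.5822, 0.0272, 0.1279]
tool_rot: [-2.091, -2.343, 0.001]
contact_force: [-0.8, -0.4, -1.4]
opening: 0.0204
grip_force: 25.6
t 6.95 p [0.5822 0.0272 0.1279] yawx 1.684 zaxis [-0.001  0.    -1.   ] F [-0.8 -0.4 -1.4] open 0.0204 grip 25.6
tool shift mm [-2.7 -0.6 42.9]
```

```bash
python3 -m pendant '[[[-2.5,-0.5,20],[0,0,0],0.1],[[0,0,25],[0,0,0],0.1],[[0,0,0],[0,0,0],0.1],[[0,0,0],[0,0,0],0.1],[[0,0,0],[0,0,0],0.1],[[0,0,0],[0,0,0],0.1]]'
python3 to.py .5819 .0245 .085
python3 - <<'E'
from station import optics,get_obs
from geo import *
import cv2
p=get_obs()["tool_pos"];print(proj("side",p),proj("side",p-[0,0,.0287]),proj("side",[.5814,.0267,.045]))
s=optics.get_image("side")[:,:,::-1];t=optics.get_image("top")[:,:,::-1]
cv2.imwrite("pics/s2.png",s);cv2.imwrite("pics/t2.png",t)
k=lambda i,x,y,w,h,f:cv2.convertScaleAbs(cv2.resize(i[y:y+h,x:x+w],None,fx=f,fy=f,interpolation=cv2.INTER_CUBIC),alpha=1.6)
cv2.imwrite("pics/c4.png",np.hstack([k(s,250,215,80,100,6),k(t,290,210,50,100,6)]))
E
```

```text
t: 7.45
tool_pos: [0.5838, 0.0238, 0.0853]
tool_rot: [2.091, 2.341, 0.003]
contact_force: [0.3, -1.3, -0.8]
opening: 0.0203
grip_force: 25.6
t 7.45 p [0.5838 0.0238 0.0853] yawx 1.683 zaxis [ 0.003 -0.    -1.   ] F [ 0.3 -1.3 -0.8] open 0.0203 grip 25.6
tool shift mm [ 0.9 -1.8  0.3]
[289.42287798 236.69604415] [290.00264187 247.84424605] [290.12411671 253.6065032 ]
```

View pics/c4.png

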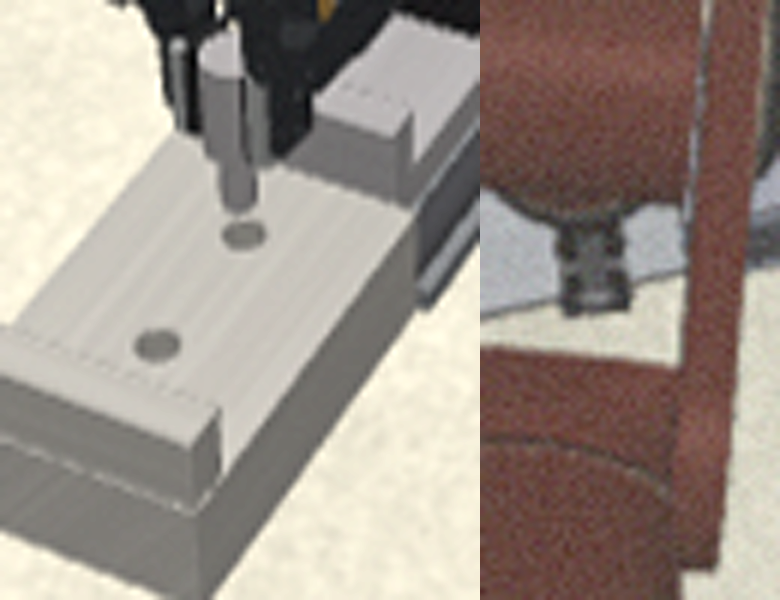

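```bash
python3 - <<'E'
from geo import *
f=lambda u,v:(250+(u+.5)/6-.5,215+(v+.5)/6-.5)
for v in(202,206,210):print(ray("side",f(238,v),.0566))
print(ray("side",f(244,236),.045),ray("side",f(158,345),.045),"axis check shoulders",ray("side",f(228,65),.1206))
E
python3 to.py
```

```text
[0.5841356  0.02550266 0.0566    ]
[0.58289975 0.02686703 0.0566    ]
[0.58166723 0.02822772 0.0566    ]
[0.5806431  0.02717866 0.045     ] [0.56871306 0.07984365 0.045     ] axis check shoulders [0.57964448 0.03127152 0.1206    ]
t 7.55 p [0.5838 0.0236 0.0853] yawx 1.683 zaxis [ 0.003 -0.    -1.   ] F [ 0.2 -0.8 -1. ] open 0.0207 grip 25.6
```

```bash
python3 -m pendant '[[[0.9,-1.9,3],[0,0,0],0.1],[[0,0,3],[0,0,0],0.1],[[0,0,3],[0,0,0],0.1],[[0,0,3],[0,0,0],0.1],[[0,0,2],[0,0,0],0.1],[[0,0,2],[0,0,0],0.1],[[0,0,0],[0,0,0],0.1],[[0,0,0],[0,0,0],0.1]]'
python3 to.py .5818 .0243 .0477
```

```text
t: 8.22
tool_pos: [0.5812, 0.024, 0.0674]
tool_rot: [2.093, 2.341, 0.001]
contact_force: [3.1, -0.6, -3.3]
opening: 0.0203
grip_force: 25.6
t 8.22 p [0.5812 0.024  0.0674] yawx 1.683 zaxis [ 0.002 -0.    -1.   ] F [ 3.1 -0.6 -3.3] open 0.0203 grip 25.6
tool shift mm [ 0.2  0.6 19.7]
```

The tip is in the bore with a light side force. I'll ease +x and keep going down.

```bash
python3 -m pendant '[[[0,0.6,3],[0,0,0],0.1],[[0,0,4],[0,0,0],0.1],[[0,0,4],[0,0,0],0.1],[[0,0,4],[0,0,0],0.1],[[0,0,3],[0,0,0],0.1],[[0,0,0],[0,0,0],0.1],[[0,0,0],[0,0,0],0.1],[[0,0,0],[0,0,0],0.1]]'
python3 to.py .5818 .0243 .0477
```

```text
t: 8.88
tool_pos: [0.5815, 0.0242, 0.0489]
tool_rot: [2.093, 2.342, 0.001]
contact_force: [5.8, -1.3, -3.6]
opening: 0.0204
grip_force: 25.5
t 8.88 p [0.5815 0.0242 0.0489] yawx 1.683 zaxis [ 0.001 -0.    -1.   ] F [ 5.8 -1.3 -3.6] open 0.0204 grip 25.5
tool shift mm [0.1 0.3 1.2]
```

```bash
python3 -m pendant '[[[0,0.8,1.5],[0,0,0],0.1],[[0,0,0.5],[0,0,0],0.1],[[0,0,0],[0,0,0],0.1],[[0,0,0],[0,0,0],0.1]]'
python3 to.py .5818 .0243 .0477
```

```text
t: 9.22
tool_pos: [0.5818, 0.0243, 0.0478]
tool_rot: [-2.093, -2.342, 0.001]
contact_force: [-0.8, -1.3, 5.0]
opening: 0.0203
grip_force: 26.1
t 9.22 p [0.5818 0.0243 0.0478] yawx 1.683 zaxis [-0.001 -0.    -1.   ] F [-0.8 -1.3  5. ] open 0.0203 grip 26.1
tool shift mm [-0.  -0.   0.1]
```

```bash
python3 -m pendant '[[[0,0,0],[0,0,0],0.45],[[0,0,0],[0,0,0],0.45],[[0,0,0],[0,0,0],0.45],[[0,0,0],[0,0,0],0.45],[[0,0,-10],[0,0,0],0.45],[[0,0,-25],[0,0,0],0.45],[[0,0,-30],[0,0,0],0.45],[[0,0,-20],[0,0,0],0.45],[[0,0,0],[0,0,0],0.45],[[0,0,0],[0,0,0],0.45]]'
python3 to.py .496 .3588 .13
```

```text
t: 10.05
tool_pos: [0.5833, 0.0243, 0.135]
tool_rot: [2.091, 2.34, 0.004]
contact_force: [-1.2, -0.1, 0.2]
opening: 0.0383
grip_force: 0.0
t 10.05 p [0.5833 0.0243 0.135 ] yawx 1.683 zaxis [ 0.004 -0.    -1.   ] F [-1.2 -0.1  0.2] open 0.0383 grip 0.0
tool shift mm [342.1 -49.4   4.5]
```

```bash
python3 -m pendant '[[[34.2,-4.8,0],[0,0,0],0.45],[[34.2,-4.8,0],[0,0,0],0.45],[[34.2,-4.8,0],[0,0,0],0.45],[[34.2,-4.8,0],[0,0,0],0.45],[[34.2,-4.8,0],[0,0,0],0.45],[[34.2,-4.8,0],[0,0,0],0.45],[[34.2,-4.8,0],[0,0,0],0.45],[[34.2,-4.8,0],[0,0,0],0.45],[[34.2,-4.8,0],[0,0,0],0.45],[[34.2,-4.8,0],[0,0,0],0.45],[[0,0,0],[0,0,0],0.45],[[0,0,0],[0,0,0],0.45]]'
python3 -m pendant '[[[0,0,20],[0,0,0],0.45],[[0,0,20],[0,0,0],0.45],[[0,0,0],[0,0,0],0.45],[[0,0,0],[0,0,0],0.45],[[0,0,0],[0,0,0],0.45],[[0,0,0],[0,0,0],0.45],[[0,0,0],[0,0,0],0.45]]'
python3 to.py .496 .3588 .0385
```

```text
t: 11.05
tool_pos: [0.4945, 0.3597, 0.1307]
tool_rot: [-2.089, -2.345, 0.005]
contact_force: [-0.2, -0.5, -0.1]
opening: 0.0382
grip_force: 0.0
t: 11.63
tool_pos: [0.4971, 0.3589, 0.094]
tool_rot: [2.094, 2.341, 0.004]
contact_force: [-0.8, -0.1, 1.1]
opening: 0.0386
grip_force: 0.0
t 11.63 p [0.4971 0.3589 0.094 ] yawx 1.682 zaxis [ 0.002  0.001 -1.   ] F [-0.8 -0.1  1.1] open 0.0386 grip 0.0
tool shift mm [-0.1 -1.2 55.5]
```

```bash
python3 -m pendant '[[[0,-1.2,15],[0,0,0],0.45],[[0,0,20],[0,0,0],0.45],[[0,0,14],[0,0,0],0.45],[[0,0,6],[0,0,0],0.45],[[0,0,0],[0,0,0],0.45],[[0,0,0],[0,0,0],0.45],[[0,0,0],[0,0,0],0.45],[[0,0,0],[0,0,0],0.45]]'
python3 -m pendant '[[[0,0,0],[0,0,0],0.3],[[0,0,0],[0,0,0],0.2],[[0,0,0],[0,0,0],0.1],[[0,0,0],[0,0,0],0.1],[[0,0,0],[0,0,0],0.1],[[0,0,0],[0,0,0],0.1]]'
python3 to.py .496 .3588 .0385
```

```text
t: 12.3
tool_pos: [0.4956, 0.3591, 0.0387]
tool_rot: [2.093, 2.342, 0.003]
contact_force: [0.5, -0.1, -0.5]
opening: 0.0385
grip_force: 0.0
t: 12.8
tool_pos: [0.4958, 0.3591, 0.0384]
tool_rot: [2.093, 2.342, 0.003]
contact_force: [3.0, -0.7, 4.3]
opening: 0.0198
grip_force: 25.2
t 12.8 p [0.4958 0.3591 0.0384] yawx 1.683 zaxis [ 0.002  0.001 -1.   ] F [ 3.  -0.7  4.3] open 0.0198 grip 25.2
tool shift mm [-0.3  0.2 -0.1]
```

```bash
python3 -m pendant '[[[0,0.5,-10],[0,0,0],0.1],[[0,0,-25],[0,0,0],0.1],[[0,0,-30],[0,0,0],0.1],[[0,0,-25],[0,0,0],0.1],[[0,0,0],[0,0,0],0.1],[[0,0,0],[0,0,0],0.1],[[0,0,0],[0,0,0],0.1],[[0,0,0],[0,0,0],0.1],[[0,0,0],[0,0,0],0.1]]'
python3 to.py .5698 .0782 .13
```

```text
t: 13.55
tool_pos: [0.4941, 0.3581, 0.1251]
tool_rot: [-2.093, -2.341, 0.006]
contact_force: [-0.5, -0.8, -0.8]
opening: 0.0201
grip_force: 25.5
t 13.55 p [0.4941 0.3581 0.1251] yawx 1.683 zaxis [-0.004 -0.002 -1.   ] F [-0.5 -0.8 -0.8] open 0.0201 grip 25.5
tool shift mm [-286.6   43.9   -4.6]
```

```bash
python3 -m pendant '[[[-28.7,4.2,-1],[0,0,0],0.1],[[-28.7,4.2,0],[0,0,0],0.1],[[-28.7,4.2,0],[0,0,0],0.1],[[-28.7,4.2,0],[0,0,0],0.1],[[-28.7,4.2,0],[0,0,0],0.1],[[-28.7,4.2,0],[0,0,0],0.1],[[-28.7,4.2,0],[0,0,0],0.1],[[-28.7,4.2,0],[0,0,0],0.1],[[-28.7,4.2,0],[0,0,0],0.1],[[-28.7,4.2,0],[0,0,0],0.1],[[0,0,0],[0,0,0],0.1],[[0,0,0],[0,0,0],0.1]]'
python3 -m pendant '[[[0,0,20],[0,0,0],0.1],[[0,0,20],[0,0,0],0.1],[[0,0,0],[0,0,0],0.1],[[0,0,0],[0,0,0],0.1],[[0,0,0],[0,0,0],0.1],[[0,0,0],[0,0,0],0.1],[[0,0,0],[0,0,0],0.1],[[0,0,0],[0,0,0],0.1]]'
python3 to.py .5698 .0782 .068
```

```text
t: 14.55
tool_pos: [0.5688, 0.0771, 0.1273]
tool_rot: [-2.096, -2.338, 0.002]
contact_force: [-0.4, 0.4, 0.2]
opening: 0.02
grip_force: 25.5
t: 15.22
tool_pos: [0.5699, 0.0785, 0.0897]
tool_rot: [2.092, 2.342, 0.002]
contact_force: [-0.1, 0.4, -0.7]
opening: 0.0196
grip_force: 25.5
t 15.22 p [0.5699 0.0785 0.0897] yawx 1.683 zaxis [ 0.002  0.    -1.   ] F [-0.1  0.4 -0.7] open 0.0196 grip 25.5
tool shift mm [-0.2 -0.2 21.7]
```

```bash
python3 -m pendant '[[[-0.2,0,5],[0,0,0],0.1],[[0,0,5],[0,0,0],0.1],[[0,0,4],[0,0,0],0.1],[[0,0,4],[0,0,0],0.1],[[0,0,3],[0,0,0],0.1],[[0,0,2],[0,0,0],0.1],[[0,0,0],[0,0,0],0.1],[[0,0,0],[0,0,0],0.1],[[0,0,0],[0,0,0],0.1]]'
python3 to.py .5698 .0782 .0474
```

```text
t: 15.97
tool_pos: [0.5694, 0.0781, 0.0656]
tool_rot: [2.094, 2.342, 0.0]
contact_force: [-0.6, -0.3, -1.0]
opening: 0.0199
grip_force: 25.5
t 15.97 p [0.5694 0.0781 0.0656] yawx 1.683 zaxis [ 0.  0. -1.] F [-0.6 -0.3 -1. ] open 0.0199 grip 25.5
tool shift mm [ 0.1  0.4 18.2]
```

It's entering the bore with no force. Next I'll seat it.

```bash
python3 -m pendant '[[[0,0.3,4],[0,0,0],0.1],[[0,0,4],[0,0,0],0.1],[[0,0,4],[0,0,0],0.1],[[0,0,3],[0,0,0],0.1],[[0,0,3],[0,0,0],0.1],[[0,0,1],[0,0,0],0.1],[[0,0,0],[0,0,0],0.1],[[0,0,0],[0,0,0],0.1]]'
python3 to.py .5698 .0782 .0474
```

```text
t: 16.63
tool_pos: [0.5694, 0.0781, 0.0477]
tool_rot: [-2.093, -2.342, 0.002]
contact_force: [-5.0, -0.2, 8.0]
opening: 0.0199
grip_force: 26.0
t 16.63 p [0.5694 0.0781 0.0477] yawx 1.683 zaxis [-0.001 -0.    -1.   ] F [-5.  -0.2  8. ] open 0.0199 grip 26.0
tool shift mm [0.  0.4 0.3]
```

```bash
python3 -m pendant '[[[0,-0.6,0],[0,0,0],0.1],[[0,0,0],[0,0,0],0.1],[[0,0,0],[0,0,0],0.45],[[0,0,0],[0,0,0],0.45],[[0,0,0],[0,0,0],0.45],[[0,0,0],[0,0,0],0.45],[[0,0,-10],[0,0,0],0.45],[[0,0,-30],[0,0,0],0.45],[[0,0,-35],[0,0,0],0.45],[[0,0,-40],[0,0,0],0.45],[[0,0,0],[0,0,0],0.45],[[0,0,0],[0,0,0],0.45]]'
python3 to.py .61 -.1064 .15
```

```text
t: 17.63
tool_pos: [0.5714, 0.0781, 0.1663]
tool_rot: [2.09, 2.338, 0.009]
contact_force: [-0.1, -0.7, -0.9]
opening: 0.0383
grip_force: 0.0
t 17.63 p [0.5714 0.0781 0.1663] yawx 1.683 zaxis [ 0.008  0.    -1.   ] F [-0.1 -0.7 -0.9] open 0.0383 grip 0.0
tool shift mm [-187.6   17.6   16.6]
```

```bash
python3 -m pendant '[[[0,0,0],[0,0,0.122],0.7],[[0,0,0],[0,0,0.122],0.7],[[0,0,0],[0,0,0.122],0.7],[[0,0,0],[0,0,0.122],0.7],[[0,0,0],[0,0,0.122],0.7],[[0,0,0],[0,0,0.122],0.7],[[0,0,0],[0,0,0.122],0.7],[[0,0,0],[0,0,0.122],0.7],[[0,0,0],[0,0,0.122],0.7],[[0,0,0],[0,0,0.122],0.7],[[0,0,0],[0,0,0.122],0.7],[[0,0,0],[0,0,0.122],0.7]]'
python3 to.py .6113 -.1074 .15 .222
```

```text
t: 18.63
tool_pos: [0.5678, 0.078, 0.1597]
tool_rot: [-3.123, -0.334, 0.005]
contact_force: [0.7, -1.0, 0.0]
opening: 0.0601
grip_force: 0.0
t 18.63 p [0.5678 0.078  0.1597] yawx 0.213 zaxis [-0.003  0.    -1.   ] F [ 0.7 -1.   0. ] open 0.0601 grip 0.0
tool shift mm [  3.4 190.4   9.6]
tool turn [-0.0007  0.0031 -0.0092]
```

```bash
python3 -m pendant '[[[0.3,31.7,0],[0,0,-0.009],0.7],[[0.3,31.7,0],[0,0,0],0.7],[[0.3,31.7,0],[0,0,0],0.7],[[0.3,31.7,0],[0,0,0],0.7],[[0.3,31.7,0],[0,0,0],0.7],[[0.3,31.7,0],[0,0,0],0.7],[[0,0,0],[0,0,0],0.7],[[0,0,0],[0,0,0],0.7],[[0,0,0],[0,0,0],0.7],[[0,0,0],[0,0,0],0.7]]'
python3 to.py .6113 -.1074 .066 .222
python3 - <<'E'
from station import optics
import cv2,numpy as np
s=optics.get_image("side")[:,:,::-1];t=optics.get_image("top")[:,:,::-1]
cv2.imwrite("pics/s3.png",s);cv2.imwrite("pics/t3.png",t)
k=lambda i,x,y,w,h,f:cv2.convertScaleAbs(cv2.resize(i[y:y+h,x:x+w],None,fx=f,fy=f,interpolation=cv2.INTER_CUBIC),alpha=1.6)
s0=cv2.imread("pics/side0.png")
cv2.imwrite("pics/c5.png",np.hstack([k(s,250,170,125,145,4)[:560],k(s0,285,215,30,56,10)]))
E
```

```text
t: 19.47
tool_pos: [0.6127, -0.1057, 0.1606]
tool_rot: [-3.12, -0.359, 0.002]
contact_force: [0.2, -0.4, -0.0]
opening: 0.0596
grip_force: 0.0
t 19.47 p [ 0.6127 -0.1057  0.1606] yawx 0.229 zaxis [-0.002  0.001 -1.   ] F [ 0.2 -0.4 -0. ] open 0.0596 grip 0.0
tool shift mm [-1.6  1.4 94.6]
tool turn [-0.0011  0.0014  0.0069]
```

View pics/c5.png

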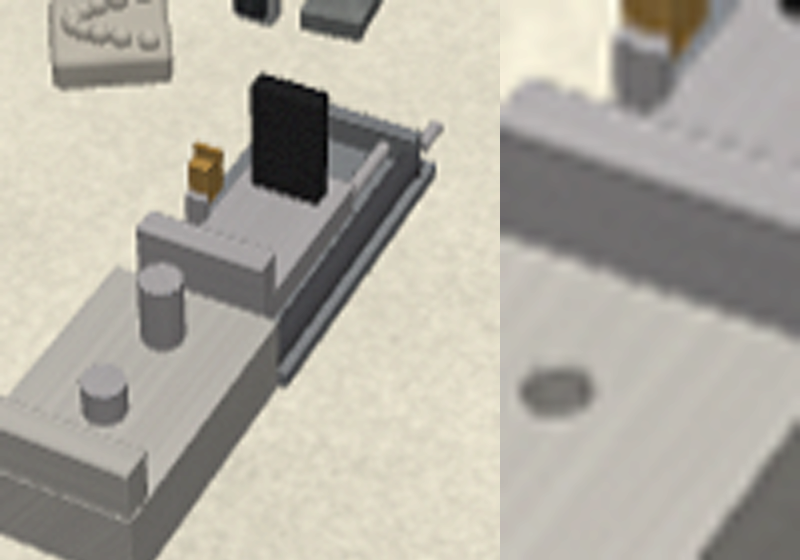

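The side crop shows both pins seated with their heads on the bed: tall at (161,310), short at (104,395). The handle is at (290,140), and the brass clip at (205,170) is just beyond the grey fin at (198,207). Now I'll grasp the handle.

```bash
python3 -m pendant '[[[-1.6,1.4,25],[0,0,0.007],0.7],[[0,0,30],[0,0,0],0.7],[[0,0,25],[0,0,0],0.7],[[0,0,15],[0,0,0],0.7],[[0,0,0],[0,0,0],0.7],[[0,0,0],[0,0,0],0.5],[[0,0,0],[0,0,0],0.3],[[0,0,0],[0,0,0],0.1],[[0,0,0],[0,0,0],0],[[0,0,0],[0,0,0],0],[[0,0,0],[0,0,0],0],[[0,0,0],[0,0,0],0]]' 40
python3 to.py
```

```text
t: 20.57
tool_pos: [0.6131, -0.1068, 0.0689]
tool_rot: [-3.12, -0.347, -0.004]
contact_force: [-2.8, 7.9, 5.1]
opening: 0.0133
grip_force: 41.0
t 20.57 p [ 0.6131 -0.1068  0.0689] yawx 0.222 zaxis [ 0.002  0.003 -1.   ] F [-2.8  7.9  5.1] open 0.0133 grip 41.0
```

```bash
python3 -m pendant '[[[0,3,0],[0,0,0],0],[[0,5,0],[0,0,0],0],[[0,5,0],[0,0,0],0],[[0,5,0],[0,0,0],0],[[0,5,0],[0,0,0],0],[[0,5,0],[0,0,0],0],[[0,4,0],[0,0,0],0],[[0,2,0],[0,0,0],0],[[0,0,0],[0,0,0],0],[[0,0,0],[0,0,0],0],[[0,0,0],[0,0,0],0],[[0,0,0],[0,0,0],0]]'
python3 to.py
python3 - <<'E'
from station import optics
import cv2,numpy as np
s=optics.get_image("side")[:,:,::-1];t=optics.get_image("top")[:,:,::-1]
cv2.imwrite("pics/s4.png",s);cv2.imwrite("pics/t4.png",t)
k=lambda i,x,y,w,h,f:cv2.convertScaleAbs(cv2.resize(i[y:y+h,x:x+w],None,fx=f,fy=f,interpolation=cv2.INTER_CUBIC),alpha=1.6)
s0=cv2.imread("pics/side0.png");t0=cv2.imread("pics/top0.png")
A=np.hstack([k(s,280,190,40,30,10),k(s0,280,190,40,50,10)[:300]])
B=np.hstack([k(t,330,195,40,30,10),k(t0,330,195,40,30,10)])
cv2.imwrite("pics/c6.png",np.vstack([A,B]))
E
```

```text
t: 21.57
tool_pos: [0.6204, -0.1389, 0.0689]
tool_rot: [-3.118, -0.347, -0.003]
contact_force: [-3.2, 11.2, 6.2]
opening: 0.0132
grip_force: 41.0
t 21.57 p [ 0.6204 -0.1389  0.0689] yawx 0.222 zaxis [ 0.001  0.005 -1.   ] F [-3.2 11.2  6.2] open 0.0132 grip 41.0
```

View pics/c6.png

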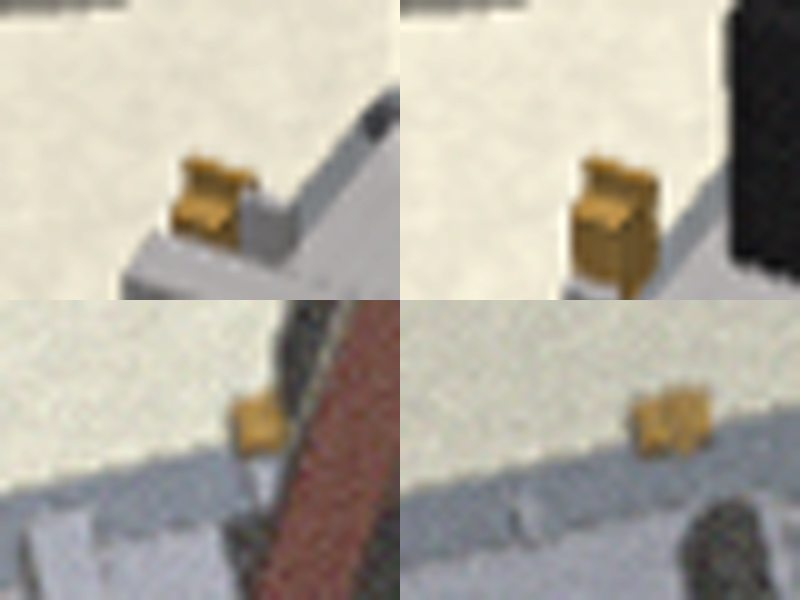

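Top-left crop: after about 33 mm of pull, the fin (top edge (245,198)–(298,212)) is still short of the clip's pointer plate (top edge (185,158)–(255,180)). I'll work out what's left with the fin as reference.

Run:
```python
from geo import *
a=.222; B=np.array([.5818,.0243]) # bore_jaw, vise (0,5)
X=np.array([np.cos(a),np.sin(a)]);Y=np.array([-np.sin(a),np.cos(a)])
def W(x,y,z): return np.r_[B+X*x/1e3+Y*(y-5)/1e3,z/1e3]
def V(n,uv,z):
    p=ray(n,uv,z/1e3)[:2]-B-off[n]; return np.array([p@X*1e3,p@Y*1e3+5]).round(1)
off={}
off["side"]=ray("side",(290.2,253.8),.045)[:2]-B
off["top"]=ray("top",(250+283.5/5-.5,195+219.5/5-.5),.045)[:2]-B
print(off)
c=lambda u,v,x0,y0:(x0+(u+.5)/10-.5,y0+(v+.5)/10-.5)
S=lambda u,v:c(u,v,280,190); T=lambda u,v:c(u,v,330,195)
print("fin now side top edge z48",V("side",S(245,198),48),V("side",S(298,212),48))
print("fin home top", V("top",T(125,210),48),"fin now",V("top",T(260,180),48))
for z in(42,44,46,48): print("plate top edge z",z,V("side",S(185,158),z),V("side",S(255,180),z))
for z in(30,34,38): print("block front top edge z",z,V("side",S(175,210),z),V("side",S(215,228),z),"block/plate line",V("side",S(195,190),z),V("side",S(240,205),z))
for z in(34,42): print("top clip z",z,[V("top",T(u,v),z) for u,v in((232,97),(308,86),(240,155),(312,148),(268,150))])
```

```text
{'side': array([-0.00086841,  0.00270193]), 'top': array([ 0.00214553, -0.0009958 ])}
fin now side top edge z48 [  38.1 -121.9] [  26.  -122.8]
fin home top [ 34.5 -89.3] fin now [  34.6 -122. ]
plate top edge z 42 [  59.4 -134.3] [  42.6 -134.5]
plate top edge z 44 [  58.1 -132.2] [  41.4 -132.4]
plate top edge z 46 [  56.9 -130. ] [  40.2 -130.2]
plate top edge z 48 [  55.7 -127.9] [  39.  -128.1]
block front top edge z 30 [  60.2 -130.7] [  49.7 -129.3] block/plate line [  59.7 -138.6] [  48.6 -138.5]
block front top edge z 34 [  57.8 -126.5] [  47.3 -125.1] block/plate line [  57.2 -134.3] [  46.2 -134.2]
block front top edge z 38 [  55.3 -122.3] [  44.9 -120.9] block/plate line [  54.8 -130.1] [  43.9 -130. ]
top clip z 34 [array([  57.3, -121.4]), array([  56. , -139.7]), array([  43.2, -120.1]), array([  41.2, -137.3]), array([  43. , -126.9])]
top clip z 42 [array([  56.2, -120.5]), array([  54.9, -138.8]), array([  42.2, -119.3]), array([  40.2, -136.4]), array([  41.9, -126.1])]
```

```bash
python3 -m pendant '[[[0,2,0],[0,0,0],0],[[0,3,0],[0,0,0],0],[[0,2,0],[0,0,0],0],[[0,0,0],[0,0,0],0],[[0,0,0],[0,0,0],0],[[0,0,0],[0,0,0],0],[[0,0,0],[0,0,0],0],[[0,0,0],[0,0,0],0]]'
python3 to.py
python3 - <<'E'
from station import optics
import cv2,numpy as np
s=optics.get_image("side")[:,:,::-1];t=optics.get_image("top")[:,:,::-1]
cv2.imwrite("pics/s5.png",s)
k=lambda i,x,y,w,h,f:cv2.convertScaleAbs(cv2.resize(i[y:y+h,x:x+w],None,fx=f,fy=f,interpolation=cv2.INTER_CUBIC),alpha=1.6)
B=np.hstack([k(s,285,195,36,28,14)[:, :500],k(t,345,220-5,30,14,10)[:1].repeat(392,0)[:,:1]])
A=np.zeros((600,800,3),np.uint8);A[:392,:500]=k(s,285,195,36,28,14)[:,:500];A[:400,500:]=k(t,340,195,30,40,10);A[400:600]=k(s,240,190,160,40,5)
cv2.imwrite("pics/c7.png",A)
E
```

```text
t: 22.33
tool_pos: [0.6219, -0.1454, 0.0688]
tool_rot: [-3.117, -0.347, -0.003]
contact_force: [-3.4, 12.7, 6.1]
opening: 0.0131
grip_force: 41.1
t 22.33 p [ 0.6219 -0.1454  0.0688] yawx 0.222 zaxis [ 0.001  0.005 -1.   ] F [-3.4 12.7  6.1] open 0.0131 grip 41.1
```

View pics/c7.png

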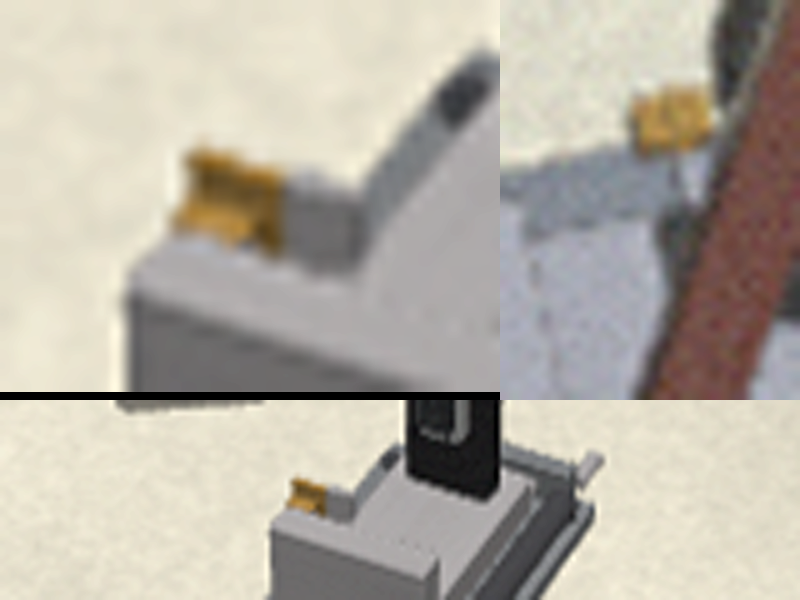

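In the side crop, the fin's top edge runs in line with the pointer plate's ((190,150)→(285,175)→(360,195)). The top crop agrees to about 1 mm, and travel is about 39.6 mm against an estimate of 39.5–40.3. I'm handing in while holding the handle.

```bash
python3 -c "
from station import ctrl; print(ctrl.finish_job())"
```

```text
the job is handed in; nothing more can be done
None
```

I've handed the job in: both pins are fully home in their bores and released, and the gripper is holding the jaw by its handle at about 39.6 mm of travel, with its pointer level with the mark to about 1 mm in the camera images (no verdict came back).

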